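# Reset the microscope lamp supply under its push-latch flap

### The arm

A 6-joint arm with a two-finger parallel gripper is mounted at the origin on the work surface. World frame = base frame: x ahead of the robot, y to its left, z up, the work surface at z = 0. Lengths are in m, angles in degrees, forces in N, time in s.
With the tool pointing down it reaches from about 0.375 to 0.9 m from the base axis. Payload 3.1 kg.
Tool frame: the origin (TCP) lies midway between the tips of the shut fingers; the grasp point (between the pads) lies bot.hold_point_z behind it (bot.hold_point_z is the distance from the TCP to the grasp point, in m); z points along the fingers, y is the direction in which the jaws open and shut (so a half turn about z gives the same grasp; the last joint's range is limited). The gripper opens to 87 mm and grips with 3 to 60 N. Pads are 19 mm wide; open, the fingers measure 117 mm over their backs; the gripper's body (75 mm by 190 mm) begins 51 mm behind the grasp point.
Start: joints at [64.658, 30.224, 82.088, -0, 67.689, -10.227], TCP at [0.163, 0.603, 0.223] pointing down, gripper open.
Joint ranges: [-176.69, 176.69], [-43.24, 126.21], [12.49, 139.97], [-82, 262], [0, 151.66], [-163.58, 163.58]. Speed limits (degrees/s): [159.86, 159.86, 180, 180, 180, 180].

### API

Orientations are given as a 3x3 rotation matrix whose columns are the frame's x, y, z axes.
In Python, from rig import bot, vision, order gives the robot as it stands. The module is installed in compiled form; this text tells all that it offers.
- The arm moves only by the tool move_arm, never from a script. Its argument "moves" is a list of rows, each an object of numbers: "hand": the finger opening in mm, from 0 to 87; "x", "y", "z": the shift along the tool's x, y, z in units of 25 mm (1.0 is 25 mm); "wx", "wy", "wz": the turn, a rotation vector about the tool's x, y, z in degrees. In form: [{"hand": .., "x": .., "y": .., "z": .., "wx": .., "wy": .., "wz": ..}, ...]. A call has 1 to 20 rows; each row shifts and turns the commanded pose from where the row before left it, along the tool's axes as they then stand; what a row does not reach is not made up. A row lasts 1/10 s, in which the tool goes at most 50 mm and 8.59 degrees, less where a joint would pass 70% of its speed; a pose out of reach is approached as far as the arm can. A call is refused whole if a number of a shift passes 1 or a number of a turn 8.59, either way. A call with a gripper value outside its range is refused whole. The fingers move at their own pace and stop on an object; the grip force is fixed at half the most. Time passes only in rows, so rows that do not move let the fingers close. It gives the time, the measured TCP pose, the force and the opening at its end, in the units of the state.
- bot.read_state(): the state, without advancing time (a new reading comes with each control period).
- vision.capture(name): name is "scene" or "side" or "wrist"; returns a dict with "image" (420x560x3 uint8, red, green, blue), "z_map" (420x560 float32, m along the optical axis (not along the pixel's ray), 0 where there is no reading), "fx", "fy", "cx", "cy" (pixels), "pose" (4x4, takes a point from camera to world coordinates); the wrist camera has in their place "hand_eye" (4x4, takes a point from camera to tool coordinates, whose origin is the TCP and whose axes are the flange's). Camera axes: x right, y down, z forward; pixel columns grow to the right and rows downward; lengths in m; the calibration is good to about 2 mm. The wrist camera is an equidistant fisheye: a pixel r from the principal point sees the ray r / f radians off the axis. A picture is of the moment at which its call begins: read the wrist's pose just before it.
- order.hand_in(): hands the job in, once; it reports no verdict.
The state is a dict: "time_s": time; "joint_positions": joint angles; "qvel": joint speeds; "tau": joint torques, N m; "position": TCP position; "tcp_rot": TCP orientation; "force": force on the tool from outside, world axes, zero at the start; "moment": the same for the moment, N m; "opening": opening from 0.0 (shut) to 1.0 (fully open).
Only numpy, scipy, OpenCV 4.12 (cv2) and the standard library are available. Lean on these libraries where they do the work, as an engineer would, in place of code of your own. Each camera call takes 0.05 s, during which the arm holds its last target.

### The job

The microscope's lamp supply has tripped and must be reset. Press the closed grey flap on top of the white supply box down so that it pops open by itself, press the round button beneath it fully down and let it come up, then press the flap down again until it latches shut. It is all pressing and pushing: leave the square button alone, do not lift or shift the things standing around, and finish with the hand clear.

Things in the scene. Friction and masses are not known exactly. Their poses are not given: they have to be found in the camera images.
- console: the lamp supply, a white box fixed to the bench, 180 (x) x 220 (y) x 75 mm high; origin at the centre of its underside, z up. Its flap opening in the top spans x -60 to +63 mm, y -72 to +72 mm and is 45 mm deep (recess floor 30 mm above the bench). At yaw 0 its x axis points away from the robot.
- flap (a joint): hinge of the grey flap, rad: 0 latched, flush with the box top; opens to a stop at 1.6 (upright, edge 195 mm above the bench); can be pressed below flush to a stop at -0.12. Push-push latch: latched, press below -0.08 and let go: a damped spring (2 N at the edge) swings it fully open in 1 to 2 s. Open: swing it down, press below -0.08, let go: it rises to 0, latched.
- flap_hinge (a point): the middle of the hinge line, at the top face of the shut flap: at console x -60, y 0, z 75 mm. The hinge runs along the console's y, on the robot's side; the flap's free edge is on the far (+x) side. The point turns with the flap: its x axis runs from the hinge to the free edge, its z axis is the normal of the flap's outer face.
- flap_pad (a point): the middle of the ribbed press pad on the outer face of the flap, 95 mm from the hinge line and 25 mm from the free edge; axes as flap_hinge. It moves with the flap. The flap is 119 long x 140 wide x 6 mm thick; pressed to its stop (right for opening and for latching; 4 to 7 N on the way) the pad sinks 11 mm.
- round_button (a joint): the round button, m: 0 up, 0.006 fully down (stop); a spring pushes it back up, 1.5 N at first and 4.5 N at the bottom
- round_button_top (a point): the centre of the top of the round black button, 28 mm across, 52 mm above the bench (23 mm below the top of the box), 85 mm from the hinge line. It stands either 33 mm to the left or 33 mm to the right of the middle of the recess, on a 46 mm square metal housing; it is pressed straight down.
- square_button (a joint): the square button, built and sprung as the round one: m, 0 up, 0.006 down. Not to be pressed.
- square_button_top (a point): the centre of the top of the square black button, 27 mm wide, 52 mm above the bench, 66 mm beside the round one
- well_plate: a culture plate with pink wells, 127 x 85 x 15 mm, loose on the bench near the box; origin at the centre of its underside
- bottle: a small glass bottle with a white cap, 60 mm across, 120 mm high, loose and upright; origin at the centre of its underside
- petri_dish: a round flat dish, 88 mm across, 16 mm high, loose; origin at the centre of its underside
Not all that is in view belongs to the job. Leave any orange or purple look-alike of the petri_dish alone.

How it is judged (in metres and radians):
On the way, in this order (a step that is already met when the one before it is completed fails the run):
1. the latched flap is pressed below flush (value of joint flap below -0.04 rad), for 0.05 s.
2. the flap has popped open (value of joint flap above 1.2 rad), for 0.2 s.
3. the round button is pressed fully down while the flap is open (value of joint round_button above 0.005 m and value of joint flap above 0.8 rad), for 0.05 s.
4. the flap is pressed below flush again (value of joint flap below -0.03 rad), for 0.05 s.
At the end, for the whole second after the job is handed in: the flap is latched shut and at rest within 0.03 rad of flush, both buttons are up, and the plate, bottle and dish stand upright within 15 mm of where they began (value of joint flap between -0.03 and 0.03 rad and velocity of joint flap between -0.05 and 0.05 rad/s and value of joint each of round_button, square_button below 0.0015 m and distance of each of well_plate, bottle, petri_dish from where it was at the start of the episode below 0.015 m and angle between each of well_plate, bottle, petri_dish's own z axis and vertical below 0.1 rad); the robot touches nothing.
It fails at once if the square button is pressed (value of joint square_button above 0.003 m).
It fails at once if the plate, bottle or dish is lifted, carried, knocked or pushed more than 15 mm (distance of any of well_plate, bottle, petri_dish from where it was at the start of the episode above 0.015 m or angle between any of well_plate, bottle, petri_dish's own z axis and vertical above 0.25 rad).
It also fails if it takes over 51 s, if anything falls off the work surface, if the arm or the gripper's body presses on something with over 40 N, if the wrist force passes 120 N, or if a joint passes its speed limit or range.

## Working session

There is one attempt and no reset: what is moved stays moved. The work goes in short steps, Python scripts to look and compute and a tool call to move; the robot and the scene stay as the last step left them, time stands still between calls to the robot, and variables do not carry over. Pictures are saved under pics/ and viewed, and the job is handed in when it is done.

Besides the shell and the picture viewer there is one more tool, called after ">>>" as name(argument=value, ...) on one line, values as JSON. move_arm: Moves the arm, as the interface text tells. Its arguments: {"type":"object","properties":{"moves":{"type":"array"}},"required":["moves"]}

```bash
mkdir -p pics; python3 - <<'E'
from rig import bot, vision
import cv2, pickle, numpy as np
s=bot.read_state(); print({k:np.round(v,3).tolist() if not isinstance(v,dict) else v for k,v in s.items()}, bot.hold_point_z)
for n in ["scene","side","wrist"]:
    c=vision.capture(n); pickle.dump(c,open(f"pics/{n}0.pkl","wb"))
    cv2.imwrite(f"pics/{n}0.png",c["image"][:,:,::-1])
    print(n,c["fx"],c["cx"],c["cy"],np.round(c.get("pose",c.get("hand_eye")),3).tolist())
E
```

```text
{'time_s': 0.0, 'joint_positions': [64.658, 30.278, 82.155, 0.001, 67.687, -10.227], 'qvel': [-0.054, -0.02, -0.104, -0.002, 0.053, 0.046], 'tau': [-0.001, -44.005, -17.659, 0.063, 0.058, -0.0], 'position': [0.163, 0.603, 0.222], 'tcp_rot': [[-0.965, 0.261, -0.001], [0.261, 0.965, -0.002], [0.0, -0.002, -1.0]], 'force': [0.659, 0.351, 0.294], 'moment': [0.047, 0.017, -0.014], 'opening': 1.0} 0.0187
scene 424.16236617073946 274.31724460270755 209.7366931472089 [[0.866, 0.292, -0.405, 1.001], [0.499, -0.483, 0.719, -0.518], [0.014, -0.825, -0.564, 0.538], [0.0, 0.0, 0.0, 1.0]]
side 494.8748317611751 292.0524562993072 202.7812211983346 [[0.921, -0.242, 0.304, 0.361], [-0.389, -0.589, 0.709, -0.66], [0.007, -0.771, -0.637, 0.736], [0.0, 0.0, 0.0, 1.0]]
wrist 325.19226210127806 279.1270733195439 210.91553758224288 [[-0.001, -0.952, -0.306, 0.084], [1.0, -0.001, -0.0, -0.0], [-0.0, -0.306, 0.952, -0.162], [0.0, 0.0, 0.0, 1.0]]
```

View pics/scene0.png

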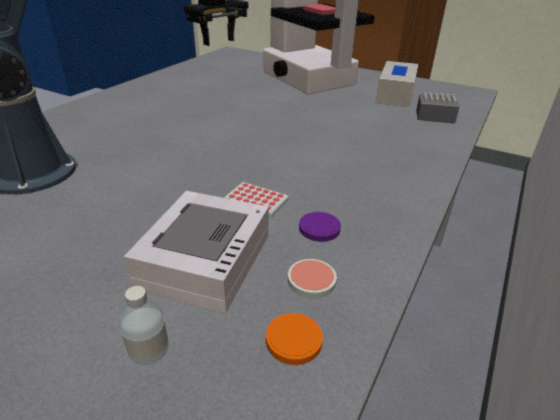

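View pics/side0.png

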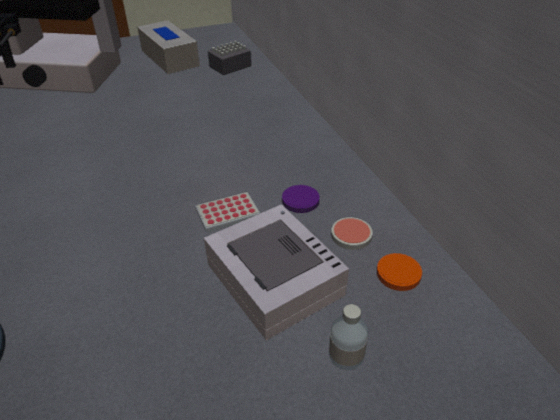

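View pics/wrist0.png

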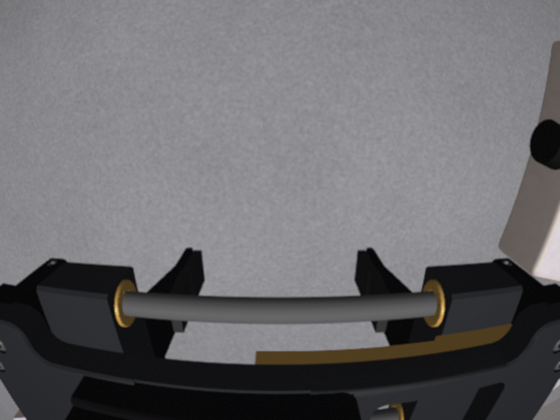

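The scene picture shows the white box with its grey flap at about (205,235). The plate is at (255,198), the bottle at (145,330), and the pink dish at (312,277) with purple (320,226) and orange (294,338) look-alikes. I'll enlarge both views to pick corners.

```bash
python3 - <<'E'
import cv2
a=cv2.imread('pics/scene0.png')[175:315,110:310]; cv2.imwrite('pics/sc_crop.png',cv2.resize(a,None,fx=4,fy=4,interpolation=cv2.INTER_CUBIC))
a=cv2.imread('pics/side0.png')[195:345,190:390]; cv2.imwrite('pics/si_crop.png',cv2.resize(a,None,fx=4,fy=4,interpolation=cv2.INTER_CUBIC))
E
```

```text
(no output)
```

View pics/sc_crop.png

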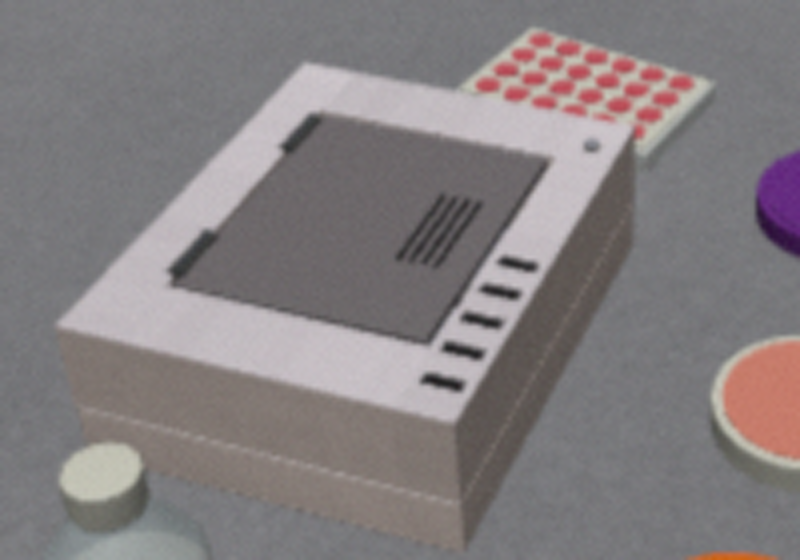

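View pics/si_crop.png

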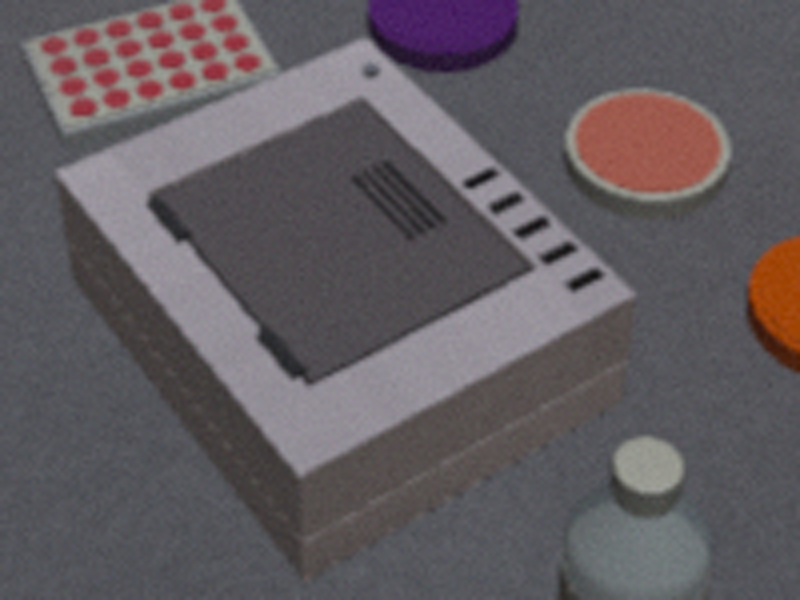

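The corners are clear in both crops. In the scene crop the top corners are (305,63), (58,325), (458,423) and (634,128); in the side crop they are (57,172), (303,473), (633,295) and (368,38). The dark hinge knuckles are on the robot's side and the ribbed pad on the far side.

```bash
cat > h.py <<'E'
import numpy as np,pickle
from scipy.optimize import least_squares
def plane(c,u,v,z):
    d=np.array([(u-c["cx"])/c["fx"],(v-c["cy"])/c["fy"],1]);P=c["pose"];d=P[:3,:3]@d
    return P[:3,3]+d*(z-P[2,3])/d[2]
def zpt(c,u,v):
    z=c["z_map"][int(round(v)),int(round(u))]
    return (c["pose"]@np.array([(u-c["cx"])/c["fx"]*z,(v-c["cy"])/c["fy"]*z,z,1]))[:3]
def proj(c,p):
    q=np.linalg.inv(c["pose"])@np.append(p,1); return np.array([c["fx"]*q[0]/q[2]+c["cx"],c["fy"]*q[1]/q[2]+c["cy"]])
E
python3 - <<'E'
from h import *
B=np.array([[-90,110],[-90,-110],[90,-110],[90,110]])/1000
pk={'scene':(110,175,[(305,63),(58,325),(458,423),(634,128)]),'side':(190,195,[(57,172),(303,473),(633,295),(368,38)])}
W=[];
for n,(ox,oy,L) in pk.items():
    c=pickle.load(open(f'pics/{n}0.pkl','rb'))
    w=[plane(c,ox+(u+.5)/4-.5,oy+(v+.5)/4-.5,.075) for u,v in L]; print(n,np.round(w,3).tolist())
    w=np.array(w)[:,:2]
    f=lambda p:((B@np.array([[np.cos(p[2]),np.sin(p[2])],[-np.sin(p[2]),np.cos(p[2])]])+p[:2])-w).ravel()
    r=least_squares(f,[*w.mean(0),0]); print(r.x,np.degrees(r.x[2]),np.abs(r.fun).max()); W.append(r.x)
p=np.mean(W,0);print(p)
np.save('con.npy',p)
c=pickle.load(open('pics/scene0.pkl','rb'));s=pickle.load(open('pics/side0.pkl','rb'))
for nm,cc,u,v,z in [('bottlecap',c,135,294,.12),('bottlecap',s,351,312,.12),('dish',c,312,277,.016),('dish',s,352,232,.016),('plate',c,258,197,.015),('plate',s,228,210,.015),('purple',c,320,224,.016)]:
    q=plane(cc,u,v,z);print(nm,q.round(3),zpt(cc,u,v).round(3))
for cc,u,v in [(c,110+350/4,175+200/4),(s,190+300/4,195+250/4)]:print('flap',zpt(cc,u,v),plane(cc,u,v,.075))
E
```

```text
scene [[0.478, 0.038, 0.075], [0.524, -0.175, 0.075], [0.699, -0.137, 0.075], [0.653, 0.074, 0.075]]
[ 0.58829077 -0.05006503  0.21046241] 12.058607715892768 0.0023523483920487864
side [[0.478, 0.043, 0.075], [0.525, -0.171, 0.075], [0.697, -0.135, 0.075], [0.654, 0.08, 0.075]]
[ 0.5885902  -0.04587014  0.20572555] 11.78720589760716 0.0018769965913135733
[ 0.58844049 -0.04796758  0.20809398]
bottlecap [ 0.641 -0.257  0.12 ] [ 0.639 -0.256  0.118]
bottlecap [ 0.636 -0.253  0.12 ] [ 0.635 -0.255  0.123]
dish [ 0.789 -0.002  0.016] [0.788 0.    0.013]
dish [0.785 0.002 0.016] [0.784 0.001 0.017]
plate [0.568 0.173 0.015] [0.568 0.172 0.015]
plate [0.562 0.173 0.015] [0.561 0.169 0.019]
purple [0.734 0.15  0.016] [0.734 0.151 0.015]
flap [ 0.57019597 -0.04116455  0.07172436] [ 0.57322604 -0.04452068  0.075     ]
flap [ 0.56708354 -0.0556778   0.07897033] [ 0.5683303  -0.05202217  0.075     ]
```

Console: centre (0.588, −0.048), yaw 11.9°. The two views agree to about 4 mm, and the pad works out to about (0.623, −0.041). I'll move off with the fingers shut and turn the hand so the camera side faces away from the flap.

>>> move_arm(moves=[{"hand":0,"x":-0.5,"y":-0.4},{"hand":0,"x":-1,"y":-0.8},{"hand":0,"x":-1,"y":-0.8},{"hand":0,"x":-1,"y":-0.8},{"hand":0,"x":-1,"y":-0.8},{"hand":0,"x":-1,"y":-0.8},{"hand":0,"x":-1,"y":-0.8},{"hand":0,"x":-1,"y":-0.8},{"hand":0,"x":-1,"y":-0.8},{"hand":0,"x":-1,"y":-0.8},{"hand":0,"x":-1,"y":-0.8},{"hand":0,"x":-1,"y":-0.8},{"hand":0,"x":-1,"y":-0.8},{"hand":0}])

```text
schema error: expected keys hand, x, y, z, wx, wy, wz
```

>>> move_arm(moves=[{"hand":0,"wz":8.5},{"hand":0,"wz":8.5},{"hand":0,"wz":8.5},{"hand":0,"wz":8.5},{"hand":0,"wz":8.5},{"hand":0,"wz":8.5},{"hand":0,"wz":8.5},{"hand":0,"wz":8.5},{"hand":0,"wz":8.5},{"hand":0,"wz":8.5},{"hand":0,"wz":8.5},{"hand":0,"wz":8.5},{"hand":0,"wz":8.5},{"hand":0,"wz":8.5},{"hand":0,"wz":8.5},{"hand":0,"wz":8.5},{"hand":0,"wz":8.5},{"hand":0,"wz":8.5},{"hand":0},{"hand":0}])

```text
schema error: expected keys hand, x, y, z, wx, wy, wz
```

```bash
cat > w.py <<'E'
from rig import bot
import numpy as np,sys
# target in console local coords (mm) -> tool units
def rep(lx=None,ly=None,z=None):
    s=bot.read_state();p=np.array(s["position"]);R=np.array(s["tcp_rot"]);c=np.load('con.npy')
    a=c[2];Q=np.array([[np.cos(a),-np.sin(a)],[np.sin(a),np.cos(a)]])
    l=Q.T@(p[:2]-c[:2])
    print('t',s["time_s"],'p',p.round(4),'local',l.round(4),'F',np.round(s["force"],1),'open',s["opening"],'J',np.round(s["joint_positions"],1))
    print(R.round(3).tolist(),'xang',np.degrees(np.arctan2(R[1,0],R[0,0])))
    if lx is not None:
        w=Q@np.array([lx,ly])/1000+c[:2]; d=np.array([*w,z/1000])-p
        print('units',(R.T@d/0.025).round(2))
if __name__=='__main__': rep(*map(float,sys.argv[1:]))
E
python3 w.py 37 0 110
```

```text
t 0.15 p [0.1627 0.6029 0.2218] local [-0.2821  0.7248] F [-0.6  0.2  0.4] open 1.0018259131300982 J [ 64.7  30.3  82.1   0.   67.7 -10.2]
[[-0.965, 0.261, -0.001], [0.261, 0.965, -0.002], [0.0, -0.002, -1.0]] xang 164.88526454189443
units [-24.55 -20.01   4.5 ]
```

All the keys are needed in every row.

>>> move_arm(moves=[{"hand":0,"x":-0.5,"y":-0.4,"z":0,"wx":0,"wy":0,"wz":0},{"hand":0,"x":-1,"y":-0.8,"z":0,"wx":0,"wy":0,"wz":0},{"hand":0,"x":-1,"y":-0.8,"z":0,"wx":0,"wy":0,"wz":0},{"hand":0,"x":-1,"y":-0.8,"z":0,"wx":0,"wy":0,"wz":0},{"hand":0,"x":-1,"y":-0.8,"z":0,"wx":0,"wy":0,"wz":0},{"hand":0,"x":-1,"y":-0.8,"z":0,"wx":0,"wy":0,"wz":0},{"hand":0,"x":-1,"y":-0.8,"z":0,"wx":0,"wy":0,"wz":0},{"hand":0,"x":-1,"y":-0.8,"z":0,"wx":0,"wy":0,"wz":0},{"hand":0,"x":-1,"y":-0.8,"z":0,"wx":0,"wy":0,"wz":0},{"hand":0,"x":-1,"y":-0.8,"z":0,"wx":0,"wy":0,"wz":0},{"hand":0,"x":-1,"y":-0.8,"z":0,"wx":0,"wy":0,"wz":0},{"hand":0,"x":-1,"y":-0.8,"z":0,"wx":0,"wy":0,"wz":0},{"hand":0,"x":-1,"y":-0.8,"z":0,"wx":0,"wy":0,"wz":0},{"hand":0,"x":0,"y":0,"z":0,"wx":0,"wy":0,"wz":0}])

```text
time_s: 1.55
position: [0.4016, 0.2772, 0.2226]
tcp_rot: [[-0.964, 0.265, 0.001], [0.265, 0.964, -0.001], [-0.002, -0.001, -1.0]]
force: [0.4, 0.7, -0.5]
opening: 0.004
```

>>> move_arm(moves=[{"hand":0,"x":0,"y":0,"z":0,"wx":0,"wy":0,"wz":8.5},{"hand":0,"x":0,"y":0,"z":0,"wx":0,"wy":0,"wz":8.5},{"hand":0,"x":0,"y":0,"z":0,"wx":0,"wy":0,"wz":8.5},{"hand":0,"x":0,"y":0,"z":0,"wx":0,"wy":0,"wz":8.5},{"hand":0,"x":0,"y":0,"z":0,"wx":0,"wy":0,"wz":8.5},{"hand":0,"x":0,"y":0,"z":0,"wx":0,"wy":0,"wz":8.5},{"hand":0,"x":0,"y":0,"z":0,"wx":0,"wy":0,"wz":8.5},{"hand":0,"x":0,"y":0,"z":0,"wx":0,"wy":0,"wz":8.5},{"hand":0,"x":0,"y":0,"z":0,"wx":0,"wy":0,"wz":8.5},{"hand":0,"x":0,"y":0,"z":0,"wx":0,"wy":0,"wz":8.5},{"hand":0,"x":0,"y":0,"z":0,"wx":0,"wy":0,"wz":8.5},{"hand":0,"x":0,"y":0,"z":0,"wx":0,"wy":0,"wz":8.5},{"hand":0,"x":0,"y":0,"z":0,"wx":0,"wy":0,"wz":8.5},{"hand":0,"x":0,"y":0,"z":0,"wx":0,"wy":0,"wz":8.5},{"hand":0,"x":0,"y":0,"z":0,"wx":0,"wy":0,"wz":8.5},{"hand":0,"x":0,"y":0,"z":0,"wx":0,"wy":0,"wz":8.5},{"hand":0,"x":0,"y":0,"z":0,"wx":0,"wy":0,"wz":8.5},{"hand":0,"x":0,"y":0,"z":0,"wx":0,"wy":0,"wz":8.5},{"hand":0,"x":0,"y":0,"z":0,"wx":0,"wy":0,"wz":0},{"hand":0,"x":0,"y":0,"z":0,"wx":0,"wy":0,"wz":0}])

```text
time_s: 3.55
position: [0.3989, 0.2804, 0.2225]
tcp_rot: [[0.978, 0.209, -0.0], [0.209, -0.978, -0.0], [-0.0, 0.0, -1.0]]
force: [-0.8, -0.2, -0.3]
opening: 0.011
```

```bash
python3 w.py 38 0 110
```

```text
t 3.55 p [0.3989 0.2804 0.2225] local [-0.1176  0.3605] F [-0.8 -0.2 -0.3] open 0.010524825349593779 J [ 21.9  19.7 101.4   0.   59.   99.9]
[[0.978, 0.209, -0.0], [0.209, -0.978, -0.0], [-0.0, 0.0, -1.0]] xang 12.07681630823113
units [ 6.19 14.44  4.5 ]
```

>>> move_arm(moves=[{"hand":0,"x":0.387,"y":0.9,"z":0,"wx":0,"wy":0,"wz":0},{"hand":0,"x":0.387,"y":0.9,"z":0,"wx":0,"wy":0,"wz":0},{"hand":0,"x":0.387,"y":0.9,"z":0,"wx":0,"wy":0,"wz":0},{"hand":0,"x":0.387,"y":0.9,"z":0,"wx":0,"wy":0,"wz":0},{"hand":0,"x":0.387,"y":0.9,"z":0,"wx":0,"wy":0,"wz":0},{"hand":0,"x":0.387,"y":0.9,"z":0,"wx":0,"wy":0,"wz":0},{"hand":0,"x":0.387,"y":0.9,"z":0,"wx":0,"wy":0,"wz":0},{"hand":0,"x":0.387,"y":0.9,"z":0,"wx":0,"wy":0,"wz":0},{"hand":0,"x":0.387,"y":0.9,"z":0,"wx":0,"wy":0,"wz":0},{"hand":0,"x":0.387,"y":0.9,"z":0,"wx":0,"wy":0,"wz":0},{"hand":0,"x":0.387,"y":0.9,"z":0,"wx":0,"wy":0,"wz":0},{"hand":0,"x":0.387,"y":0.9,"z":0,"wx":0,"wy":0,"wz":0},{"hand":0,"x":0.387,"y":0.9,"z":0,"wx":0,"wy":0,"wz":0},{"hand":0,"x":0.387,"y":0.9,"z":0.5,"wx":0,"wy":0,"wz":0},{"hand":0,"x":0.387,"y":0.9,"z":1,"wx":0,"wy":0,"wz":0},{"hand":0,"x":0.387,"y":0.9,"z":1,"wx":0,"wy":0,"wz":0},{"hand":0,"x":0,"y":0,"z":1,"wx":0,"wy":0,"wz":0},{"hand":0,"x":0,"y":0,"z":0.7,"wx":0,"wy":0,"wz":0},{"hand":0,"x":0,"y":0,"z":0.3,"wx":0,"wy":0,"wz":0},{"hand":0,"x":0,"y":0,"z":0,"wx":0,"wy":0,"wz":0}])

```text
time_s: 5.55
position: [0.6241, -0.0396, 0.1089]
tcp_rot: [[0.978, 0.207, -0.003], [0.207, -0.978, 0.001], [-0.003, -0.001, -1.0]]
force: [-0.5, 0.3, 1.1]
opening: 0.005
```

```bash
cat > shot.py <<'E'
from rig import vision
import cv2,pickle,sys
n,t=sys.argv[1:3]; c=vision.capture(n); pickle.dump(c,open(f'pics/{n}{t}.pkl','wb'))
im=c["image"][:,:,::-1]
if len(sys.argv)>3:
    x,y,w,h=map(int,sys.argv[3:7]); im=cv2.resize(im[y:y+h,x:x+w],None,fx=3,fy=3,interpolation=cv2.INTER_CUBIC)
cv2.imwrite(f'pics/{n}{t}.png',im)
E
python3 w.py 38 0 75; python3 shot.py side 1 160 160 250 190
```

```text
t 5.55 p [ 0.6241 -0.0396  0.1089] local [0.0366 0.0008] F [-0.5  0.3  1.1] open 0.004550047256617513 J [-13.9  38.3  87.4  -0.   54.5  64.2]
[[0.978, 0.207, -0.003], [0.207, -0.978, 0.001], [-0.003, -0.001, -1.0]] xang 11.967288217750014
units [0.06 0.04 1.35]
```

View pics/side1.png

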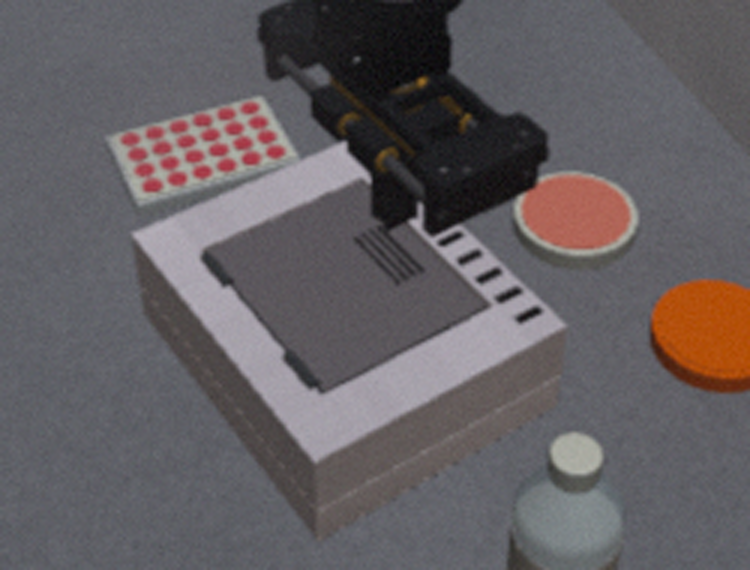

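The fingertips stand just above the ribbed pad (crop (390,255)). Pressing it now.

>>> move_arm(moves=[{"hand":0,"x":0,"y":0,"z":0.5,"wx":0,"wy":0,"wz":0},{"hand":0,"x":0,"y":0,"z":0.5,"wx":0,"wy":0,"wz":0},{"hand":0,"x":0,"y":0,"z":0.3,"wx":0,"wy":0,"wz":0},{"hand":0,"x":0,"y":0,"z":0.2,"wx":0,"wy":0,"wz":0},{"hand":0,"x":0,"y":0,"z":0.1,"wx":0,"wy":0,"wz":0},{"hand":0,"x":0,"y":0,"z":0.1,"wx":0,"wy":0,"wz":0},{"hand":0,"x":0,"y":0,"z":0,"wx":0,"wy":0,"wz":0}])

```text
time_s: 6.3
position: [0.6246, -0.0397, 0.0674]
tcp_rot: [[0.979, 0.206, -0.001], [0.206, -0.979, 0.0], [-0.001, -0.0, -1.0]]
force: [-1.4, 1.2, 1.6]
opening: 0.004
```

>>> move_arm(moves=[{"hand":0,"x":0,"y":0,"z":0.1,"wx":0,"wy":0,"wz":0},{"hand":0,"x":0,"y":0,"z":0.06,"wx":0,"wy":0,"wz":0},{"hand":0,"x":0,"y":0,"z":0,"wx":0,"wy":0,"wz":0}])

```text
time_s: 6.6
position: [0.6251, -0.0399, 0.0644]
tcp_rot: [[0.979, 0.206, 0.0], [0.206, -0.979, -0.0], [0.0, 0.0, -1.0]]
force: [-2.1, 0.1, 6.1]
opening: 0.008
```

>>> move_arm(moves=[{"hand":0,"x":0,"y":0,"z":0.1,"wx":0,"wy":0,"wz":0},{"hand":0,"x":0,"y":0,"z":0,"wx":0,"wy":0,"wz":0},{"hand":0,"x":0,"y":0,"z":0,"wx":0,"wy":0,"wz":0}])

```text
time_s: 6.9
position: [0.6251, -0.0399, 0.064]
tcp_rot: [[0.979, 0.206, 0.001], [0.206, -0.979, -0.0], [0.001, 0.001, -1.0]]
force: [-5.7, 1.8, 17.8]
opening: 0.002
```

It is on the stop: force jumped to 18 N and the tip sits at 64 mm. Releasing now, up and away to the far side.

>>> move_arm(moves=[{"hand":0,"x":0,"y":0,"z":-0.4,"wx":0,"wy":0,"wz":0},{"hand":0,"x":0.5,"y":0,"z":-1,"wx":0,"wy":0,"wz":0},{"hand":0,"x":1,"y":0,"z":-1,"wx":0,"wy":0,"wz":0},{"hand":0,"x":0.8,"y":0,"z":-1,"wx":0,"wy":0,"wz":0},{"hand":0,"x":0,"y":0,"z":-1,"wx":0,"wy":0,"wz":0},{"hand":0,"x":0,"y":0,"z":-1,"wx":0,"wy":0,"wz":0},{"hand":0,"x":0,"y":0,"z":0,"wx":0,"wy":0,"wz":0},{"hand":0,"x":0,"y":0,"z":0,"wx":0,"wy":0,"wz":0},{"hand":0,"x":0,"y":0,"z":0,"wx":0,"wy":0,"wz":0},{"hand":0,"x":0,"y":0,"z":0,"wx":0,"wy":0,"wz":0},{"hand":0,"x":0,"y":0,"z":0,"wx":0,"wy":0,"wz":0},{"hand":0,"x":0,"y":0,"z":0,"wx":0,"wy":0,"wz":0},{"hand":0,"x":0,"y":0,"z":0,"wx":0,"wy":0,"wz":0},{"hand":0,"x":0,"y":0,"z":0,"wx":0,"wy":0,"wz":0},{"hand":0,"x":0,"y":0,"z":0,"wx":0,"wy":0,"wz":0},{"hand":0,"x":0,"y":0,"z":0,"wx":0,"wy":0,"wz":0},{"hand":0,"x":0,"y":0,"z":0,"wx":0,"wy":0,"wz":0},{"hand":0,"x":0,"y":0,"z":0,"wx":0,"wy":0,"wz":0},{"hand":0,"x":0,"y":0,"z":0,"wx":0,"wy":0,"wz":0},{"hand":0,"x":0,"y":0,"z":0,"wx":0,"wy":0,"wz":0}])

```text
time_s: 8.9
position: [0.6813, -0.028, 0.196]
tcp_rot: [[0.979, 0.206, -0.0], [0.206, -0.979, 0.0], [-0.0, -0.0, -1.0]]
force: [1.0, -0.3, 0.5]
opening: 0.005
```

```bash
python3 w.py; python3 shot.py scene 2 100 150 250 170; python3 shot.py wrist 2;python3 shot.py side 2
```

```text
t 8.9 p [ 0.6813 -0.028   0.196 ] local [0.095  0.0003] F [ 1.  -0.3  0.5] open 0.00463935338116547 J [-11.7  36.3  74.7   0.   69.   66.4]
[[0.979, 0.206, -0.0], [0.206, -0.979, 0.0], [-0.0, -0.0, -1.0]] xang 11.882696868896929
```

View pics/scene2.png

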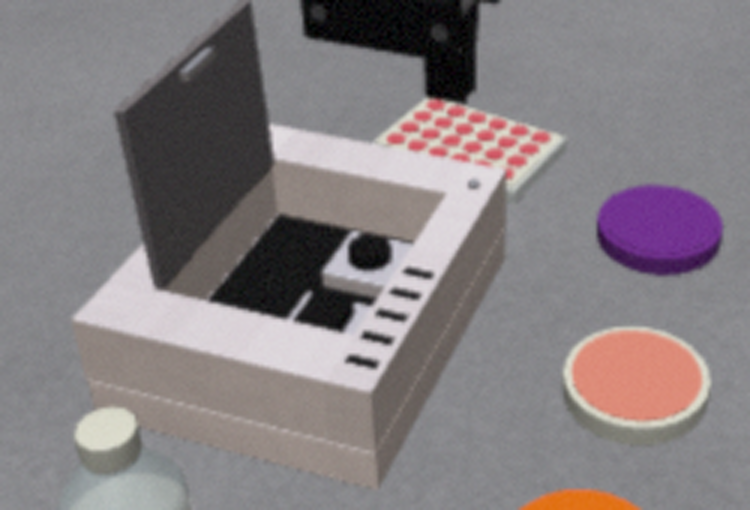

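View pics/wrist2.png

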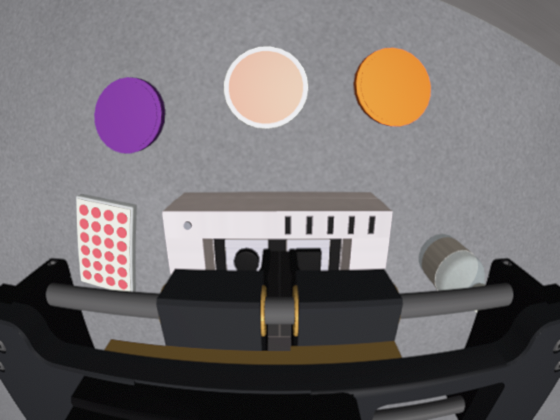

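View pics/side2.png

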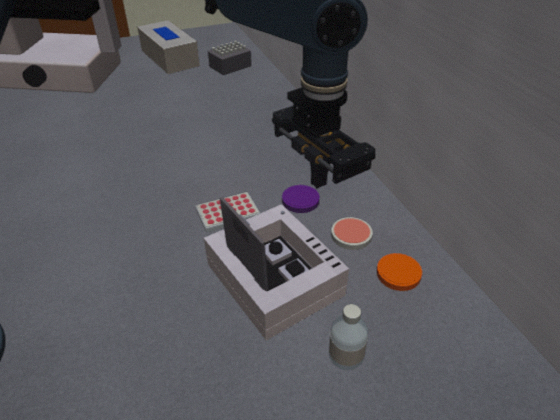

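The flap stands upright. Two candidates for the button: the round one at scene crop (370,248), wrist (246,260), on the plate's side; and a square one at scene crop (325,308), wrist (309,258). The round one is on the +y (left) side. I'll confirm in one enlarged side crop and locate it there.

```bash
python3 - <<'E'
import cv2
from h import *
a=cv2.imread('pics/side2.png')[220:300,230:350]; cv2.imwrite('pics/si2c.png',cv2.resize(a,None,fx=6,fy=6,interpolation=cv2.INTER_CUBIC))
E
```

```text
(no output)
```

View pics/si2c.png

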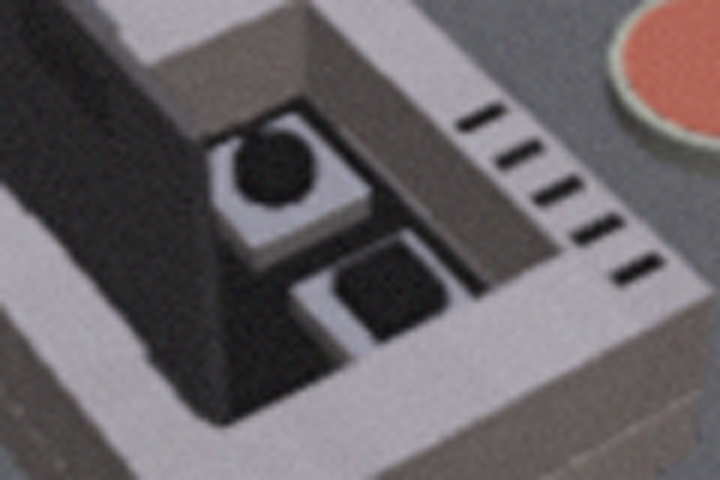

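Confirmed: the round button is at crop (273,166), on the +y side, and the square one at (392,290).

```bash
python3 - <<'E'
from h import *
p=np.load('con.npy');a=p[2];Q=np.array([[np.cos(a),-np.sin(a)],[np.sin(a),np.cos(a)]])
for n,u,v in [('side',230+273.5/6-.5,220+164/6-.5),('scene',100+370/3,150+247/3)]:
    c=pickle.load(open(f'pics/{n}2.pkl','rb')); w=plane(c,u,v,.052); print(n,w,Q.T@(w[:2]-p[:2]))
E
python3 w.py 26 33 90
```

```text
side [ 0.6039181  -0.01126004  0.052     ] [0.02272732 0.03271803]
scene [ 0.60784771 -0.01435322  0.052     ] [0.02593311 0.02887974]
t 9.05 p [ 0.6813 -0.028   0.196 ] local [0.095  0.0003] F [0.5 0.5 0.6] open 0.005472935894190036 J [-11.7  36.3  74.7  -0.   69.   66.4]
[[0.979, 0.206, -0.0], [0.206, -0.979, -0.0], [-0.0, 0.0, -1.0]] xang 11.886273590193221
units [-2.76 -1.3   4.24]
```

>>> move_arm(moves=[{"hand":0,"x":-0.7,"y":-0.32,"z":0,"wx":0,"wy":0,"wz":0},{"hand":0,"x":-0.7,"y":-0.32,"z":0.2,"wx":0,"wy":0,"wz":0},{"hand":0,"x":-0.7,"y":-0.32,"z":0.5,"wx":0,"wy":0,"wz":0},{"hand":0,"x":-0.7,"y":-0.32,"z":0.8,"wx":0,"wy":0,"wz":0},{"hand":0,"x":0,"y":0,"z":0.9,"wx":0,"wy":0,"wz":0},{"hand":0,"x":0,"y":0,"z":0.9,"wx":0,"wy":0,"wz":0},{"hand":0,"x":0,"y":0,"z":0.6,"wx":0,"wy":0,"wz":0},{"hand":0,"x":0,"y":0,"z":0.3,"wx":0,"wy":0,"wz":0},{"hand":0,"x":0,"y":0,"z":0,"wx":0,"wy":0,"wz":0},{"hand":0,"x":0,"y":0,"z":0,"wx":0,"wy":0,"wz":0}])

```text
time_s: 10.05
position: [0.6069, -0.0112, 0.0916]
tcp_rot: [[0.979, 0.206, 0.001], [0.206, -0.979, -0.0], [0.001, 0.0, -1.0]]
force: [0.0, -0.1, -0.2]
opening: 0.003
```

```bash
python3 w.py 25 32.5 46; python3 shot.py scene 3 100 150 250 170
```

```text
t 10.05 p [ 0.6069 -0.0112  0.0916] local [0.0256 0.0321] F [ 0.  -0.1 -0.2] open 0.003151020361452772 J [-11.6  38.5  90.9   0.   50.5  66.5]
[[0.979, 0.206, 0.001], [0.206, -0.979, -0.0], [0.001, 0.0, -1.0]] xang 11.885773917857508
units [-0.03 -0.02  1.82]
```

View pics/scene3.png

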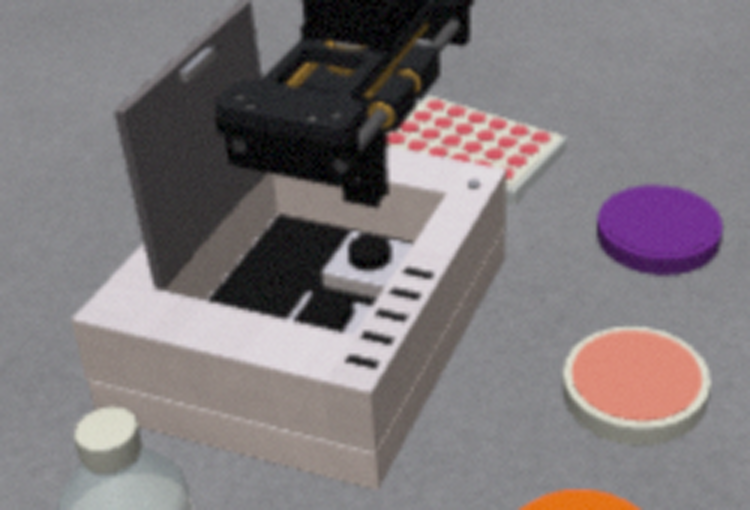

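The fingertips (crop (365,200)) are straight above the round button at (370,248), and the hand is clear of the flap. Pressing down.

>>> move_arm(moves=[{"hand":0,"x":0,"y":0,"z":0.5,"wx":0,"wy":0,"wz":0},{"hand":0,"x":0,"y":0,"z":0.5,"wx":0,"wy":0,"wz":0},{"hand":0,"x":0,"y":0,"z":0.3,"wx":0,"wy":0,"wz":0},{"hand":0,"x":0,"y":0,"z":0.2,"wx":0,"wy":0,"wz":0},{"hand":0,"x":0,"y":0,"z":0.15,"wx":0,"wy":0,"wz":0},{"hand":0,"x":0,"y":0,"z":0.1,"wx":0,"wy":0,"wz":0},{"hand":0,"x":0,"y":0,"z":0,"wx":0,"wy":0,"wz":0}])

```text
time_s: 10.8
position: [0.6054, -0.011, 0.0472]
tcp_rot: [[0.979, 0.206, -0.002], [0.206, -0.979, 0.0], [-0.002, -0.001, -1.0]]
force: [-2.7, -0.2, 3.5]
opening: 0.004
```

>>> move_arm(moves=[{"hand":0,"x":0,"y":0,"z":0.08,"wx":0,"wy":0,"wz":0},{"hand":0,"x":0,"y":0,"z":0,"wx":0,"wy":0,"wz":0}])

```text
time_s: 11.0
position: [0.6058, -0.011, 0.0464]
tcp_rot: [[0.979, 0.206, -0.001], [0.206, -0.979, 0.0], [-0.001, -0.0, -1.0]]
force: [-3.9, 0.6, 7.4]
opening: 0.009
```

>>> move_arm(moves=[{"hand":0,"x":0,"y":0,"z":0.1,"wx":0,"wy":0,"wz":0},{"hand":0,"x":0,"y":0,"z":0,"wx":0,"wy":0,"wz":0},{"hand":0,"x":0,"y":0,"z":0,"wx":0,"wy":0,"wz":0}])

```text
time_s: 11.3
position: [0.6059, -0.011, 0.0461]
tcp_rot: [[0.978, 0.206, 0.0], [0.206, -0.978, -0.0], [-0.0, 0.0, -1.0]]
force: [-7.5, 0.5, 20.9]
opening: 0.007
```

The button is on its stop (21 N, well past the 4.5 N spring). Now up, over the flap, and to its robot side.

>>> move_arm(moves=[{"hand":0,"x":0,"y":0,"z":-0.5,"wx":0,"wy":0,"wz":0},{"hand":0,"x":0,"y":0,"z":-1,"wx":0,"wy":0,"wz":0},{"hand":0,"x":0,"y":0,"z":-1,"wx":0,"wy":0,"wz":0},{"hand":0,"x":0,"y":0,"z":-1,"wx":0,"wy":0,"wz":0},{"hand":0,"x":0,"y":0,"z":-1,"wx":0,"wy":0,"wz":0},{"hand":0,"x":0,"y":0,"z":-1,"wx":0,"wy":0,"wz":0},{"hand":0,"x":0,"y":0,"z":-1,"wx":0,"wy":0,"wz":0},{"hand":0,"x":0,"y":0,"z":-1,"wx":0,"wy":0,"wz":0},{"hand":0,"x":0,"y":0,"z":-1,"wx":0,"wy":0,"wz":0},{"hand":0,"x":0,"y":0,"z":0,"wx":0,"wy":0,"wz":0},{"hand":0,"x":-0.8,"y":0.18,"z":0,"wx":0,"wy":0,"wz":0},{"hand":0,"x":-0.8,"y":0.18,"z":0,"wx":0,"wy":0,"wz":0},{"hand":0,"x":-0.8,"y":0.18,"z":0,"wx":0,"wy":0,"wz":0},{"hand":0,"x":-0.8,"y":0.18,"z":0,"wx":0,"wy":0,"wz":0},{"hand":0,"x":-0.8,"y":0.18,"z":0,"wx":0,"wy":0,"wz":0},{"hand":0,"x":-0.8,"y":0.18,"z":0,"wx":0,"wy":0,"wz":0},{"hand":0,"x":-0.8,"y":0.18,"z":0,"wx":0,"wy":0,"wz":0},{"hand":0,"x":0,"y":0,"z":0,"wx":0,"wy":0,"wz":0},{"hand":0,"x":0,"y":0,"z":0,"wx":0,"wy":0,"wz":0}])

```text
time_s: 13.2
position: [0.4761, -0.0709, 0.255]
tcp_rot: [[0.979, 0.205, 0.001], [0.205, -0.979, 0.0], [0.001, 0.0, -1.0]]
force: [0.5, -0.1, -0.4]
opening: 0.004
```

```bash
python3 w.py -95 0 170; python3 shot.py side 4; python3 shot.py scene 4
```

```text
t 13.2 p [ 0.4761 -0.0709  0.255 ] local [-0.1147  0.0007] F [ 0.5 -0.1 -0.4] open 0.003930279583496794 J [-21.8  16.7  99.9   0.   63.4  56.3]
[[0.979, 0.205, 0.001], [0.205, -0.979, 0.0], [0.001, 0.0, -1.0]] xang 11.830722658292295
units [0.78 0.03 3.4 ]
```

View pics/scene4.png

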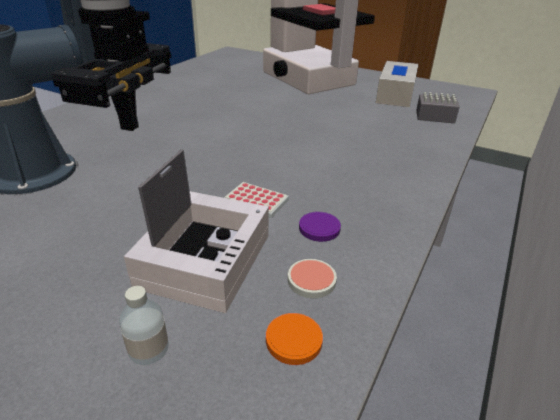

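View pics/side4.png

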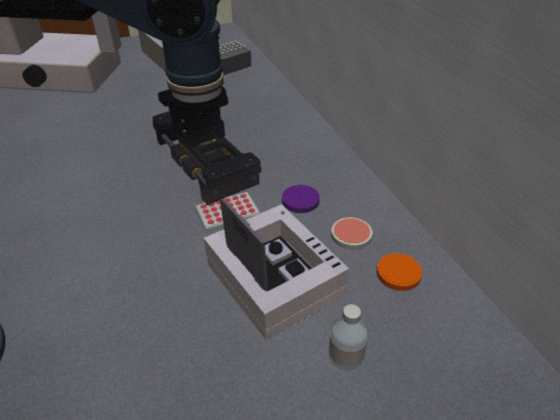

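The round button is up again and the flap upright, with the hand behind it. Lowering behind it and approaching its outer face.

>>> move_arm(moves=[{"hand":0,"x":0,"y":0,"z":0.6,"wx":0,"wy":0,"wz":0},{"hand":0,"x":0,"y":0,"z":0.9,"wx":0,"wy":0,"wz":0},{"hand":0,"x":0,"y":0,"z":0.9,"wx":0,"wy":0,"wz":0},{"hand":0,"x":0,"y":0,"z":0.7,"wx":0,"wy":0,"wz":0},{"hand":0,"x":0.3,"y":0,"z":0.3,"wx":0,"wy":0,"wz":0},{"hand":0,"x":0.4,"y":0,"z":0,"wx":0,"wy":0,"wz":0},{"hand":0,"x":0.4,"y":0,"z":0,"wx":0,"wy":0,"wz":0},{"hand":0,"x":0.4,"y":0,"z":0,"wx":0,"wy":0,"wz":0},{"hand":0,"x":0.2,"y":0,"z":0,"wx":0,"wy":0,"wz":0},{"hand":0,"x":0,"y":0,"z":0,"wx":0,"wy":0,"wz":0}])

```text
time_s: 14.3
position: [0.5184, -0.062, 0.1708]
tcp_rot: [[0.978, 0.207, 0.001], [0.207, -0.978, -0.001], [0.001, 0.001, -1.0]]
force: [-0.5, -0.8, 1.6]
opening: 0.004
```

>>> move_arm(moves=[{"hand":0,"x":0.4,"y":0,"z":0.04,"wx":0,"wy":0,"wz":0},{"hand":0,"x":0.4,"y":0,"z":0.04,"wx":0,"wy":0,"wz":0},{"hand":0,"x":0.3,"y":0,"z":0.05,"wx":0,"wy":0,"wz":0},{"hand":0,"x":0.3,"y":0,"z":0.13,"wx":0,"wy":0,"wz":0},{"hand":0,"x":0.3,"y":0,"z":0.13,"wx":0,"wy":0,"wz":0},{"hand":0,"x":0.3,"y":0,"z":0.13,"wx":0,"wy":0,"wz":0},{"hand":0,"x":0,"y":0,"z":0,"wx":0,"wy":0,"wz":0}])

```text
time_s: 15.0
position: [0.5673, -0.0515, 0.1567]
tcp_rot: [[0.978, 0.206, 0.001], [0.206, -0.978, 0.0], [0.001, 0.0, -1.0]]
force: [-2.2, 0.4, 0.8]
opening: 0.004
```

```bash
python3 w.py -2.3 0 142; python3 shot.py scene 5 60 100 260 190
```

```text
t 15.0 p [ 0.5673 -0.0515  0.1567] local [-0.0214  0.0009] F [-2.2  0.4  0.8] open 0.004189148752820053 J [-16.4  30.9  93.9   0.   55.3  61.7]
[[0.978, 0.206, 0.001], [0.206, -0.978, 0.0], [0.001, 0.0, -1.0]] xang 11.906759328510303
units [0.76 0.03 0.59]
```

View pics/scene5.png

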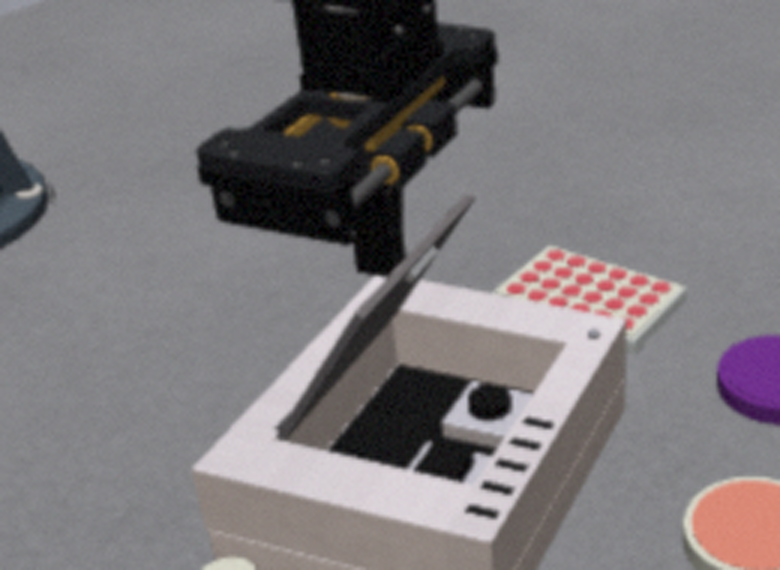

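The flap is about 60° up and resting on the fingers (crop (380,265)), as planned. Continuing the arc.

>>> move_arm(moves=[{"hand":0,"x":0.27,"y":0,"z":0.2,"wx":0,"wy":0,"wz":0},{"hand":0,"x":0.26,"y":0,"z":0.2,"wx":0,"wy":0,"wz":0},{"hand":0,"x":0.25,"y":0,"z":0.2,"wx":0,"wy":0,"wz":0},{"hand":0,"x":0.2,"y":0,"z":0.26,"wx":0,"wy":0,"wz":0},{"hand":0,"x":0.2,"y":0,"z":0.26,"wx":0,"wy":0,"wz":0},{"hand":0,"x":0.2,"y":0,"z":0.27,"wx":0,"wy":0,"wz":0},{"hand":0,"x":0.13,"y":0,"z":0.3,"wx":0,"wy":0,"wz":0},{"hand":0,"x":0.13,"y":0,"z":0.3,"wx":0,"wy":0,"wz":0},{"hand":0,"x":0.13,"y":0,"z":0.3,"wx":0,"wy":0,"wz":0},{"hand":0,"x":0.13,"y":0,"z":0.3,"wx":0,"wy":0,"wz":0},{"hand":0,"x":0.13,"y":0,"z":0.3,"wx":0,"wy":0,"wz":0},{"hand":0,"x":0.13,"y":0,"z":0.2,"wx":0,"wy":0,"wz":0},{"hand":0,"x":0,"y":0,"z":0,"wx":0,"wy":0,"wz":0}])

```text
time_s: 16.35
position: [0.6189, -0.0405, 0.079]
tcp_rot: [[0.979, 0.206, -0.001], [0.206, -0.979, 0.0], [-0.001, -0.001, -1.0]]
force: [-1.6, 0.2, 2.0]
opening: 0.003
```

```bash
python3 w.py 35 0 64
```

```text
t 16.35 p [ 0.6189 -0.0405  0.079 ] local [0.0313 0.001 ] F [-1.6  0.2  2. ] open 0.0026176506984116055 J [-14.1  40.4  89.1   0.   50.5  64.1]
[[0.979, 0.206, -0.001], [0.206, -0.979, 0.0], [-0.001, -0.001, -1.0]] xang 11.876210708579219
units [0.15 0.04 0.6 ]
```

>>> move_arm(moves=[{"hand":0,"x":0.1,"y":0,"z":0.2,"wx":0,"wy":0,"wz":0},{"hand":0,"x":0,"y":0,"z":0.2,"wx":0,"wy":0,"wz":0},{"hand":0,"x":0,"y":0,"z":0.15,"wx":0,"wy":0,"wz":0},{"hand":0,"x":0,"y":0,"z":0.1,"wx":0,"wy":0,"wz":0},{"hand":0,"x":0,"y":0,"z":0,"wx":0,"wy":0,"wz":0},{"hand":0,"x":0,"y":0,"z":0,"wx":0,"wy":0,"wz":0}])

```text
time_s: 16.95
position: [0.6218, -0.0402, 0.0647]
tcp_rot: [[0.979, 0.206, 0.001], [0.206, -0.979, -0.0], [0.001, 0.0, -1.0]]
force: [-3.0, 0.3, 7.3]
opening: 0.004
```

>>> move_arm(moves=[{"hand":0,"x":0,"y":0,"z":0.12,"wx":0,"wy":0,"wz":0},{"hand":0,"x":0,"y":0,"z":0,"wx":0,"wy":0,"wz":0},{"hand":0,"x":0,"y":0,"z":0,"wx":0,"wy":0,"wz":0}])

```text
time_s: 17.25
position: [0.6218, -0.0402, 0.0644]
tcp_rot: [[0.978, 0.206, 0.001], [0.206, -0.978, -0.001], [0.001, 0.001, -1.0]]
force: [-6.7, -0.3, 21.6]
opening: 0.006
```

On the stop again (64.4 mm, 22 N). Lifting clear so it can latch.

>>> move_arm(moves=[{"hand":0,"x":0,"y":0,"z":-0.4,"wx":0,"wy":0,"wz":0},{"hand":0,"x":0,"y":0,"z":-0.6,"wx":0,"wy":0,"wz":0},{"hand":0,"x":0,"y":0,"z":-1,"wx":0,"wy":0,"wz":0},{"hand":0,"x":0,"y":0,"z":-1,"wx":0,"wy":0,"wz":0},{"hand":0,"x":0.5,"y":0,"z":-1,"wx":0,"wy":0,"wz":0},{"hand":0,"x":0.5,"y":0,"z":-1,"wx":0,"wy":0,"wz":0},{"hand":0,"x":0.5,"y":0,"z":-1,"wx":0,"wy":0,"wz":0},{"hand":0,"x":0.5,"y":0,"z":-1,"wx":0,"wy":0,"wz":0},{"hand":0,"x":0.5,"y":0,"z":-0.5,"wx":0,"wy":0,"wz":0},{"hand":0,"x":0,"y":0,"z":0,"wx":0,"wy":0,"wz":0},{"hand":0,"x":0,"y":0,"z":0,"wx":0,"wy":0,"wz":0},{"hand":0,"x":0,"y":0,"z":0,"wx":0,"wy":0,"wz":0},{"hand":0,"x":0,"y":0,"z":0,"wx":0,"wy":0,"wz":0},{"hand":0,"x":0,"y":0,"z":0,"wx":0,"wy":0,"wz":0},{"hand":0,"x":0,"y":0,"z":0,"wx":0,"wy":0,"wz":0}])

```text
time_s: 18.75
position: [0.6823, -0.0273, 0.2478]
tcp_rot: [[0.979, 0.206, -0.001], [0.206, -0.979, 0.0], [-0.001, -0.0, -1.0]]
force: [0.4, -0.0, -0.8]
opening: 0.002
```

```bash
python3 w.py; python3 shot.py scene 6; python3 shot.py side 6
```

```text
t 18.75 p [ 0.6823 -0.0273  0.2478] local [0.0961 0.0008] F [ 0.4 -0.  -0.8] open 0.0022100079161707963 J [-11.6  33.5  71.4   0.   75.2  66.5]
[[0.979, 0.206, -0.001], [0.206, -0.979, 0.0], [-0.001, -0.0, -1.0]] xang 11.871649495222204
```

View pics/scene6.png

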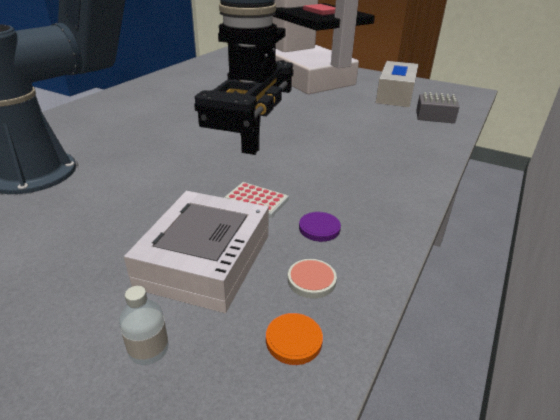

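View pics/side6.png

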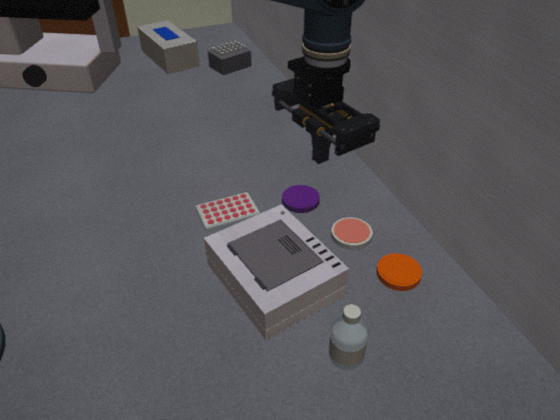

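The flap is flush and shut in both views (scene (205,232), side (275,255)). The plate, bottle and dish are at their original pixels, and the hand is clear. Handing in.

```bash
python3 -c "
from rig import order; print(order.hand_in())"
```

```text
the job is handed in; nothing more can be done
None
```

I reset the lamp supply and handed the job in at about 19 s, well inside the 51 s limit. The hand-in reports no verdict.

- **Opening:** I pressed the flap pad to its stop (64 mm above the bench, 18 N), let go, and it swung upright by itself.
- **Button:** I pressed the round button, on the left (+y) side, to its stop (tip at 46 mm, 21 N). The next picture showed it up again. The hand never went over the square button.
- **Closing:** I pushed the flap down from the robot's side, pressed it to its stop (64 mm, 22 N), and lifted the hand away.

**Last checks:** Both camera views show the flap flush and shut. The plate, bottle and dish look unmoved by eye in both pictures. The hand is about 17 cm above the box with no contact force. With the flap shut, the buttons can't be seen; the round one was up before closing.

**What disagreed:** The two cameras placed the console about 4 mm apart, so I used the mean. My first two move calls were refused for missing keys, and nothing moved.

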